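Load the thread caddy with the full spools

ROBOT

A 6-joint arm with a two-finger parallel gripper is mounted at the origin on the work surface. World frame = base frame: x ahead of the robot, y to its left, z up, the work surface at z = 0. Lengths are in m, angles in rad, forces in N, time in s.
With the tool pointing down it reaches from about 0.35 to 0.85 m from the base axis. Payload 8.1 kg.
Tool frame: the origin (TCP) lies midway between the tips of the shut fingers; the grasp point (between the pads) lies 19 mm behind it; z points along the fingers, y is the line along which they close (so a half turn about z gives the same grasp; the last joint's range is limited). The gripper opens to 85 mm and grips with 20 to 120 N. Pads are 22 mm wide; open, the fingers measure 114 mm over their backs; the gripper's body (76 mm by 85 mm) begins 54 mm behind the grasp point. The pads swing forward as they close: fully open they stand 13 mm farther back than shut.
Start: joints at [-1.398, 0.13, 1.488, -0, 1.523, -0.085], TCP at [0.153, -0.58, 0.231] pointing down, gripper open.
Joint ranges: [-2.96, 2.96], [-0.89, 2.26], [0.02, 2.5], [-1.34, 4.48], [0, 2.73], [-2.66, 2.66]. Speed limits (rad/s): [2.39, 2.39, 2.79, 3.14, 3.14, 3.14].

INTERFACE

Orientations are given as a unit quaternion [x, y, z, w].
In Python, from rig import monitor, imaging, env gives the robot as it stands.
- The arm moves only by the tool play_rows, never from a script. Its argument "rows" is a list of rows, each an object of numbers: "dx", "dy", "dz": the shift along the tool's x, y, z each as a share of 0.025 m, from -1 to 1; "twist": the turn about the tool's z as a share of 4 degrees, from -1 to 1; "claw": the opening, from -1 (shut) to 1 (fully open). A call has 1 to 12 rows; each row shifts and turns the commanded pose from where the row before left it, along the tool's axes as they then stand; what a row does not reach is not made up. A row lasts 1/12 s, in which the tool goes at most 41.7 mm and 7.16 degrees, less where a joint would pass 70% of its speed; a pose out of reach is approached as far as the arm can. A call with a number of a shift or a turn outside -1 to 1 is refused whole. A call with a gripper value outside its range is refused whole. The fingers move at their own pace and stop on an object; "force" is the grip in N (left out, the last holds). Time passes only in rows, so rows that do not move let the fingers close. It gives the time, the measured TCP pose, the force, the opening and the grip force at its end, in the units of the state.
- monitor.get_state(): the state, without advancing time (a new reading comes with each control period).
- imaging.read_camera(name): name is "scene" or "top" or "wrist"; returns (picture, depth): 384x512x3 uint8, blue, green, red; 384x512 float32, m along the optical axis (not along the pixel's ray), 0 where there is no reading.
- imaging.camera_params(name): a dict with "fx", "fy", "cx", "cy" (pixels), "extrinsics" (4x4, takes a point from camera to world coordinates). Camera axes: x right, y down, z forward; pixel columns grow to the right and rows downward; lengths in m; the calibration is good to about 2 mm. A picture is of the moment at which its call begins: read the wrist's pose just before it. camera_params takes no time and is no camera call; for the wrist camera it gives the pose at the moment of the call.
- env.finish_job(): hands the job in; it is judged then, once.
The state is a dict: "clock": time; "q": joint angles; "qd": joint speeds; "effort": joint torques, N m; "tool_pos": TCP position; "ee_rot": TCP orientation; "ft_force": force on the tool from outside, world axes, zero at the start; "wrist_torque": the same for the moment, N m; "finger_gap": finger opening in m; "grip_force": force on a finger pad.
Only numpy, scipy, OpenCV 4.12 (cv2) and the standard library are available. Lean on these libraries where they do the work, as an engineer would, in place of code of your own. Each camera call takes 0.05 s, during which the arm holds its last target. There are 200 camera calls.

TASK

Put the three full spools of thread into the cups of the blue caddy, each in the cup of its own size (large in the largest, medium in the middle-sized, small in the smallest), standing upright on the cup's floor and let go. The three empty spools do not belong there: leave them standing where they are on the table.

Things in the scene. Friction and masses are not known exactly. Their poses are not given: they have to be found in the camera images.
- caddy: thread caddy: a shallow blue tray, 115 x 325 mm, 20 mm high, fixed to the table, that carries the three white cups in a row, 100 mm apart, along its long (y) axis. Origin at the centre of its underside, on the table; z up. Everything on it is at most 24 mm above the table.
- spool_large: large full thread spool, upright on the table: grey round foot flange 64 mm across and 4 mm thick, natural beige thread wound on it as a straight cylinder 56 mm across from 4 to 80 mm above the underside, thin grey core (16 mm) showing above it to 88 mm. Rigid. Origin at the centre of its underside; z up.
- spool_medium: medium full thread spool, upright on the table: grey round foot flange 50 mm across and 4 mm thick, natural beige thread wound on it as a straight cylinder 44 mm across from 4 to 66 mm above the underside, thin grey core (16 mm) showing above it to 74 mm. Rigid. Origin at the centre of its underside; z up.
- spool_small: small full thread spool, upright on the table: grey round foot flange 38 mm across and 4 mm thick, natural beige thread wound on it as a straight cylinder 32 mm across from 4 to 52 mm above the underside, thin grey core (16 mm) showing above it to 60 mm. Rigid. Origin at the centre of its underside; z up.
- bare_large: large empty spool, upright on the table: the same grey flange 64 mm across and 4 mm thick with only the thin bare core, 16 mm across, standing 88 mm high, no thread on it; light. Origin at the centre of its underside; z up.
- bare_medium: medium empty spool, upright on the table: the same grey flange 50 mm across and 4 mm thick with only the thin bare core, 16 mm across, standing 74 mm high, no thread on it; light. Origin at the centre of its underside; z up.
- bare_small: small empty spool, upright on the table: the same grey flange 38 mm across and 4 mm thick with only the thin bare core, 16 mm across, standing 60 mm high, no thread on it; light. Origin at the centre of its underside; z up.
- cup_large: largest of the three round white cups fixed in the caddy: open top, inside 84 mm across, wall 3 mm, floor 4 mm thick, rim 20 mm above its underside. Origin at the centre of its underside, 4 mm above the table; its inner floor is 4 mm above the origin; z up.
- cup_medium: middle-sized of the three round white cups fixed in the caddy: open top, inside 70 mm across, wall 3 mm, floor 4 mm thick, rim 20 mm above its underside. Origin at the centre of its underside, 4 mm above the table; its inner floor is 4 mm above the origin; z up.
- cup_small: smallest of the three round white cups fixed in the caddy: open top, inside 58 mm across, wall 3 mm, floor 4 mm thick, rim 20 mm above its underside. Origin at the centre of its underside, 4 mm above the table; its inner floor is 4 mm above the origin; z up.

How it is judged:
By the outcome, as a careful person would: the job done as asked, in the order asked, and still so for the second after the job is handed in, with the robot touching nothing.
It also fails if it takes over 85 s, if anything falls off the work surface, if the arm or the gripper's body presses on something with over 40 N, if the wrist force passes 120 N, or if a joint passes its speed limit or range.

## Working session

There is one attempt and no reset: what is moved stays moved. The work goes in short steps, Python scripts to look and compute and a tool call to move; the robot and the scene stay as the last step left them, time stands still between calls to the robot, and variables do not carry over. Pictures are saved under pics/ and viewed, at most 14 in all, crops included, and the job is handed in when it is done.

Besides the shell and the picture viewer there is one more tool, called after ">>>" as name(argument=value, ...) on one line, values as JSON. play_rows: Moves the arm, as the interface text tells. Shift numbers are shares of 0.025 m and turn numbers shares of 4 degrees, none past 1 either way. Its arguments: {"type":"object","properties":{"rows":{"type":"array"},"force":{"type":"number"}},"required":["rows"]}

```bash
ls; mkdir -p pics; cat > h.py <<'E'
from rig import monitor, imaging, env
import numpy as np, cv2
E
python3 - <<'E'
from h import *
s=monitor.get_state();print(s)
for n in("top","scene"):
    p,d=imaging.read_camera(n);cv2.imwrite(f"pics/{n}0.png",p);np.save(f"pics/{n}0.npy",d)
    c=imaging.camera_params(n);print(n,c)
E
```

```text
pics
{'clock': 0.0, 'q': array([-1.39840288e+00,  1.31137409e-01,  1.48932179e+00, -4.00206650e-05,
        1.52300650e+00, -8.54281263e-02]), 'qd': array([-0.00085425, -0.0008281 ,  0.00028505,  0.00020967, -0.00112677,
       -0.00101826]), 'effort': array([-6.94971914e-04, -5.69380939e+01, -5.00566721e+01, -4.10541579e-04,
        1.44382918e-02,  1.96511974e-05]), 'tool_pos': array([ 0.15287784, -0.57960736,  0.23023529]), 'ee_rot': array([ 9.91701944e-01,  1.28554953e-01, -6.06772687e-05, -9.34766661e-04]), 'ft_force': array([-0.12992067, -0.12901104, -0.1066592 ]), 'wrist_torque': array([-0.02180814,  0.02296588, -0.02113132]), 'grip_force': 0.0, 'finger_gap': 0.08503343299763598}
top {'fx': 354.70026949877877, 'fy': 354.70026949877877, 'cx': 256.36797271498267, 'cy': 195.92147159352015, 'extrinsics': array([[-1.41351242e-01, -9.69548255e-01,  1.99990017e-01,
         3.91786502e-01],
       [-9.89959067e-01,  1.38246145e-01, -2.94796458e-02,
         2.03539471e-02],
       [ 9.34090285e-04, -2.02148915e-01, -9.79354350e-01,
         7.90686123e-01],
       [ 0.00000000e+00,  0.00000000e+00,  0.00000000e+00,
         1.00000000e+00]])}
scene {'fx': 444.97527772010363, 'fy': 444.97527772010363, 'cx': 253.98184362084692, 'cy': 201.3841970508436, 'extrinsics': array([[ 0.67001393,  0.54715319, -0.50170183,  1.07762045],
       [ 0.74209633, -0.47605551,  0.47187307, -0.48340921],
       [ 0.01934893, -0.68847262, -0.72500419,  0.78739004],
       [ 0.        ,  0.        ,  0.        ,  1.        ]])}
```

View pics/top0.png

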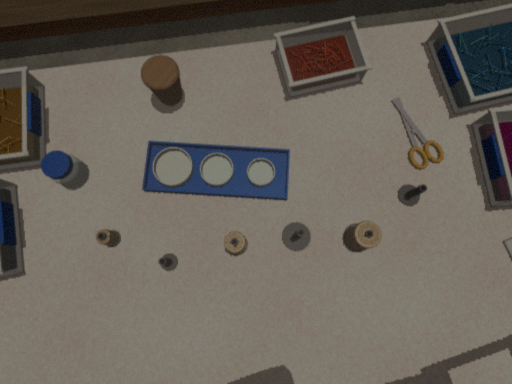

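View pics/scene0.png

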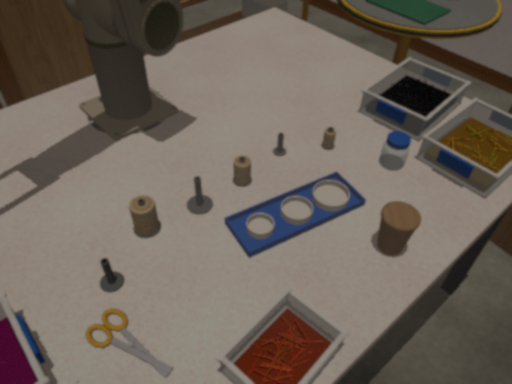

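The top view shows the cups at (173,167) L, (217,169) M and (261,172) S. The full spools are at (367,235) L, (235,242) M and (104,237) S. The bare ones are at (296,236) L, (410,195) M and (168,262) S. The scene view agrees.

```bash
cat >> h.py <<'E'
def cloud(n,d,c=None):
    c=c or imaging.camera_params(n);v,u=np.mgrid[:384,:512]
    P=np.stack([(u-c['cx'])/c['fx']*d,(v-c['cy'])/c['fy']*d,d],-1)
    return P@c['extrinsics'][:3,:3].T+c['extrinsics'][:3,3]
def ray(n,u,v,z):
    c=imaging.camera_params(n);E=c['extrinsics']
    r=E[:3,:3]@[(u-c['cx'])/c['fx'],(v-c['cy'])/c['fy'],1];return E[:3,3]+r*(z-E[2,3])/r[2]
E
python3 - <<'E'
from h import *
d=np.load("pics/top0.npy");W=cloud("top",d);v,u=np.mgrid[:384,:512]
for nm,x,y,h,r in [("L",367,235,.08,22),("M",235,242,.066,18),("S",104,237,.052,14),("bL",296,236,.088,18),("bM",415,190,.074,18),("bS",166,262,.06,14)]:
    m=(abs(u-x)<r)&(abs(v-y)<r)&(d>0);Q=W[m]
    t=Q[abs(Q[:,2]-h)<.006]; 
    print(nm,"ray",ray("top",x,y,h).round(3),"n",len(t),"mid",((t.min(0)+t.max(0))/2).round(3) if len(t) else "",(np.ptp(t,axis=0)).round(3) if len(t) else "", "zmax",Q[:,2].max().round(3),"tablez",np.median(Q[:,2]).round(3))
for nm,x,y in [("cL",173,167),("cM",217,169),("cS",261,172)]: print(nm,ray("top",x,y,.024).round(3), W[y,x].round(3))
p=cv2.imread("pics/top0.png")
hsv=cv2.cvtColor(p,cv2.COLOR_BGR2HSV);m=cv2.inRange(hsv,(105,120,60),(130,255,255));m[:130]=0;m[210:]=0;m[:,:130]=0;m[:,310:]=0
c=np.array([ray("top",a,b,.02)[:2] for a,b in np.argwhere(m)[:,::-1]],np.float32)
r=cv2.minAreaRect(c*1000);print(r)
cv2.imwrite("pics/crop.png",cv2.resize(p[130:280,80:440],None,fx=2.2,fy=2.2,interpolation=cv2.INTER_CUBIC))
E
```

```text
L ray [ 0.427 -0.209  0.08 ] n 555 mid [ 0.43  -0.211  0.08 ] [0.055 0.054 0.012] zmax 0.091 tablez 0.002
M ray [0.451 0.055 0.066] n 314 mid [0.453 0.056 0.066] [0.043 0.043 0.012] zmax 0.076 tablez 0.0
S ray [0.501 0.324 0.052] n 143 mid [0.504 0.326 0.052] [0.03  0.031 0.011] zmax 0.062 tablez 0.001
bL ray [ 0.444 -0.067  0.088] n 51 mid [ 0.452 -0.077  0.087] [0.015 0.015 0.005] zmax 0.089 tablez 0.001
bM ray [ 0.504 -0.328  0.074] n 52 mid [ 0.507 -0.346  0.072] [0.015 0.016 0.008] zmax 0.076 tablez 0.0
bS ray [0.432 0.199 0.06 ] n 55 mid [0.436 0.207 0.058] [0.015 0.016 0.008] zmax 0.062 tablez 0.0
cL [0.64  0.173 0.024] [0.646 0.176 0.008]
cM [0.622 0.076 0.024] [0.627 0.077 0.007]
cS [ 0.601 -0.021  0.024] [ 0.606 -0.022  0.007]Traceback (most recent call last):
  File "<stdin>", line 10, in <module>
  File "h.py", line 8, in ray
    c=imaging.camera_params(n);E=c['extrinsics']
ValueError: time passes only in moves, steps and waits
```

```bash
python3 - <<'E'
from h import *
d=np.load("pics/top0.npy");W=cloud("top",d);p=cv2.imread("pics/top0.png")
hsv=cv2.cvtColor(p,cv2.COLOR_BGR2HSV);m=(hsv[...,0]>100)&(hsv[...,1]>110)&(W[...,2]>.010)&(W[...,2]<.032)
m[:130]=0;m[210:]=0;m[:,:130]=0;m[:,310:]=0
c=W[m][:,:2].astype(np.float32)
r=cv2.minAreaRect(c*1000);print(r)
v,u=np.mgrid[:384,:512]
for x,y,R in [(173,167,.042),(217,169,.035),(261,172,.029)]:
    k=(np.hypot(u-x,v-y)<25)&~(hsv[...,1]>110)&(W[...,2]<.03)&(W[...,2]>.0)
    Q=W[k]; f=Q[(Q[:,2]<.0125)&(Q[:,2]>.004)]; print("floor mean",f.mean(0).round(4),"mid",((f.min(0)+f.max(0))/2).round(4),np.ptp(f,axis=0).round(3))
    t=Q[Q[:,2]>.019]; print(" rim",cv2.minEnclosingCircle((t[:,:2]*1000).astype(np.float32)))
E
```

```text
((623.5241088867188, 78.38813781738281), (321.35357666015625, 112.89018249511719), 78.10616302490234)
floor mean [0.6481 0.1762 0.0072] mid [0.6466 0.1803 0.0083] [0.114 0.1   0.008]
 rim ((650.2291259765625, 172.78346252441406), 49.685028076171875)
floor mean [0.6287 0.0782 0.0072] mid [0.6352 0.0867 0.0082] [0.098 0.091 0.008]
 rim ((633.9666748046875, 73.73573303222656), 47.37366485595703)
floor mean [ 0.6087 -0.0216  0.0073] mid [ 0.6168 -0.023   0.0081] [0.09  0.071 0.008]
 rim ((616.3262329101562, -20.868576049804688), 43.36795425415039)
```

>>> play_rows(rows=[{"dx": 0.8, "dy": -0.63, "dz": 0.2, "claw": 1}, {"dx": 0.8, "dy": -0.63, "dz": 0.2, "claw": 1}, {"dx": 0.8, "dy": -0.63, "dz": 0.2, "claw": 1}, {"dx": 0.8, "dy": -0.63, "dz": 0.2, "claw": 1}, {"dx": 0.8, "dy": -0.63, "dz": 0.2, "claw": 1}, {"dx": 0.8, "dy": -0.63, "dz": 0.2, "claw": 1}, {"dx": 0.8, "dy": -0.63, "dz": 0.2, "claw": 1}, {"dx": 0.8, "dy": -0.63, "dz": 0.2, "claw": 1}, {"dx": 0.8, "dy": -0.63, "dz": 0.2, "claw": 1}, {"dx": 0.8, "dy": -0.63, "dz": 0.2, "claw": 1}, {"dx": 0.8, "dy": -0.63, "dz": 0.2, "claw": 1}, {"dx": 0.8, "dy": -0.63, "dz": 0.2, "claw": 1}])

```text
validation failed for argument at $.ro...
```

>>> play_rows(rows=[{"dx": 0.8, "dy": -0.63, "dz": 0.2, "claw": 1}, {"dx": 0.8, "dy": -0.63, "dz": 0.2, "claw": 1}, {"dx": 0.8, "dy": -0.63, "dz": 0.2, "claw": 1}, {"dx": 0.8, "dy": -0.63, "dz": 0.2, "claw": 1}, {"dx": 0.8, "dy": -0.63, "dz": 0.2, "claw": 1}, {"dx": 0.8, "dy": -0.63, "dz": 0.2, "claw": 1}, {"claw": 1}, {"claw": 1}])

```text
validation failed for argument at $.ro...
```

>>> play_rows(rows=[{"dx": 0.8, "dy": -0.63, "dz": 0.2, "twist": 0, "claw": 1}])

```text
clock: 0.18
tool_pos: [0.1662, -0.5619, 0.2264]
ee_rot: [0.992, 0.127, -0.001, 0.001]
ft_force: [1.1, -0.4, -0.2]
finger_gap: 0.0858
grip_force: 0.0
```

>>> play_rows(rows=[{"dx": 0.8, "dy": -0.63, "dz": 0.2, "twist": 0, "claw": 1}, {"dx": 0.8, "dy": -0.63, "dz": 0.2, "twist": 0, "claw": 1}, {"dx": 0.8, "dy": -0.63, "dz": 0.2, "twist": 0, "claw": 1}, {"dx": 0.8, "dy": -0.63, "dz": 0.2, "twist": 0, "claw": 1}, {"dx": 0.8, "dy": -0.63, "dz": 0.2, "twist": 0, "claw": 1}, {"dx": 0.8, "dy": -0.63, "dz": 0.2, "twist": 0, "claw": 1}, {"dx": 0.8, "dy": -0.63, "dz": 0.2, "twist": 0, "claw": 1}, {"dx": 0.8, "dy": -0.63, "dz": 0.2, "twist": 0, "claw": 1}, {"dx": 0.8, "dy": -0.63, "dz": 0.2, "twist": 0, "claw": 1}, {"dx": 0.8, "dy": -0.63, "dz": 0.2, "twist": 0, "claw": 1}, {"dx": 0.8, "dy": -0.63, "dz": 0.2, "twist": 0, "claw": 1}, {"dx": 0.8, "dy": -0.63, "dz": 0.2, "twist": 0, "claw": 1}])

```text
clock: 1.18
tool_pos: [0.3526, -0.3146, 0.1657]
ee_rot: [0.992, 0.128, -0.0, -0.0]
ft_force: [0.1, -0.8, -0.6]
finger_gap: 0.0854
grip_force: 0.0
```

>>> play_rows(rows=[{"dx": 0.8, "dy": -0.63, "dz": 0.2, "twist": 0, "claw": 1}, {"dx": 0.8, "dy": -0.63, "dz": 0.2, "twist": 0, "claw": 1}, {"dx": 0.8, "dy": -0.63, "dz": 0.2, "twist": 0, "claw": 1}, {"dx": 0.8, "dy": -0.63, "dz": 0.2, "twist": 0, "claw": 1}, {"dx": 0.8, "dy": -0.63, "dz": 0.2, "twist": 0, "claw": 1}, {"dx": 0, "dy": 0, "dz": 0, "twist": 0, "claw": 1}, {"dx": 0, "dy": 0, "dz": 0, "twist": 0, "claw": 1}])

```text
clock: 1.77
tool_pos: [0.4288, -0.213, 0.1405]
ee_rot: [0.992, 0.13, -0.001, -0.001]
ft_force: [-0.4, -0.2, -0.3]
finger_gap: 0.0852
grip_force: 0.0
```

```bash
cat >> h.py <<'E'
def near(x,y,h,r=.06,n="wrist"):
    c=imaging.camera_params(n);p,d=imaging.read_camera(n);W=cloud(n,d,c)
    t=W[(d>0)&(abs(W[...,2]-h)<.004)&(np.hypot(W[...,0]-x,W[...,1]-y)<r)]
    if len(t): print(n,len(t),((t.min(0)+t.max(0))/2).round(4),np.ptp(t,axis=0).round(3))
    return p
E
python3 - <<'E'
from h import *
p=near(.43,-.211,.08);near(.43,-.211,.08,n="top");cv2.imwrite("pics/w1.png",p)
E
```

```text
wrist 4448 [ 0.4315 -0.2124  0.08  ] [0.055 0.055 0.008]
top 174 [ 0.4304 -0.2094  0.0796] [0.054 0.052 0.007]
```

View pics/w1.png

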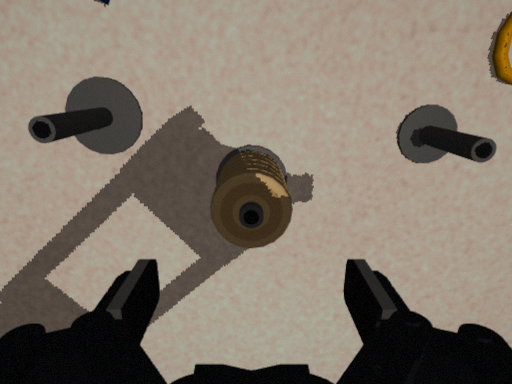

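The wrist view shows the large spool's core at (251,215), with its sides at 212 and 291. It is centred between the fingers, and both bare spools are well clear. I'll go down and grip it.

>>> play_rows(rows=[{"dx": 0.1, "dy": 0, "dz": 0.6, "twist": 0, "claw": 1}, {"dx": 0, "dy": 0, "dz": 0.6, "twist": 0, "claw": 1}, {"dx": 0, "dy": 0, "dz": 0.6, "twist": 0, "claw": 1}, {"dx": 0, "dy": 0, "dz": 0.6, "twist": 0, "claw": 1}, {"dx": 0, "dy": 0, "dz": 0.6, "twist": 0, "claw": 1}, {"dx": 0, "dy": 0, "dz": 0.6, "twist": 0, "claw": 1}, {"dx": 0, "dy": 0, "dz": 0.4, "twist": 0, "claw": 1}, {"dx": 0, "dy": 0, "dz": 0, "twist": 0, "claw": 1}], force=50)

```text
clock: 2.53
tool_pos: [0.4293, -0.2135, 0.0391]
ee_rot: [0.992, 0.128, -0.001, -0.001]
ft_force: [0.1, 1.1, -0.1]
finger_gap: 0.0855
grip_force: 0.0
```

>>> play_rows(rows=[{"dx": 0, "dy": 0, "dz": 0, "twist": 0, "claw": -1}, {"dx": 0, "dy": 0, "dz": 0, "twist": 0, "claw": -1}, {"dx": 0, "dy": 0, "dz": 0, "twist": 0, "claw": -1}, {"dx": 0, "dy": 0, "dz": 0, "twist": 0, "claw": -1}, {"dx": 0, "dy": 0, "dz": 0, "twist": 0, "claw": -1}, {"dx": 0, "dy": 0, "dz": 0, "twist": 0, "claw": -1}, {"dx": 0, "dy": 0, "dz": 0, "twist": 0, "claw": -1}, {"dx": 0, "dy": 0, "dz": 0, "twist": 0, "claw": -1}], force=50)

```text
clock: 3.2
tool_pos: [0.4323, -0.2144, 0.0428]
ee_rot: [0.992, 0.129, 0.001, 0.001]
ft_force: [0.6, -0.8, 6.7]
finger_gap: 0.055
grip_force: 53.2
```

>>> play_rows(rows=[{"dx": 0, "dy": 0, "dz": -0.3, "twist": 0, "claw": -1}, {"dx": 0, "dy": 0, "dz": -0.6, "twist": 0, "claw": -1}, {"dx": 0, "dy": 0, "dz": -0.7, "twist": 0, "claw": -1}, {"dx": 0, "dy": 0, "dz": -0.7, "twist": 0, "claw": -1}, {"dx": 0, "dy": 0, "dz": -0.7, "twist": 0, "claw": -1}, {"dx": 0, "dy": 0, "dz": -0.6, "twist": 0, "claw": -1}, {"dx": 0, "dy": 0, "dz": -0.4, "twist": 0, "claw": -1}, {"dx": 0, "dy": 0, "dz": 0, "twist": 0, "claw": -1}])

```text
clock: 3.87
tool_pos: [0.4326, -0.2143, 0.1441]
ee_rot: [0.992, 0.129, 0.002, 0.001]
ft_force: [-0.2, 0.1, -1.3]
finger_gap: 0.0548
grip_force: 53.0
```

>>> play_rows(rows=[{"dx": 0.34, "dy": -0.36, "dz": 0, "twist": 0, "claw": -1}, {"dx": 0.72, "dy": -0.755, "dz": 0, "twist": 0, "claw": -1}, {"dx": 0.72, "dy": -0.755, "dz": 0, "twist": 0, "claw": -1}, {"dx": 0.72, "dy": -0.755, "dz": 0, "twist": 0, "claw": -1}, {"dx": 0.72, "dy": -0.755, "dz": 0, "twist": 0, "claw": -1}, {"dx": 0.72, "dy": -0.755, "dz": 0, "twist": 0, "claw": -1}, {"dx": 0.72, "dy": -0.755, "dz": 0, "twist": 0, "claw": -1}, {"dx": 0.72, "dy": -0.755, "dz": 0, "twist": 0, "claw": -1}, {"dx": 0.72, "dy": -0.755, "dz": 0, "twist": 0, "claw": -1}, {"dx": 0.72, "dy": -0.755, "dz": 0, "twist": 0, "claw": -1}, {"dx": 0.72, "dy": -0.755, "dz": 0, "twist": 0, "claw": -1}, {"dx": 0.72, "dy": -0.755, "dz": 0, "twist": 0, "claw": -1}])

```text
clock: 4.87
tool_pos: [0.5754, 0.0498, 0.1398]
ee_rot: [0.992, 0.129, -0.001, -0.0]
ft_force: [0.2, 1.1, -0.8]
finger_gap: 0.055
grip_force: 53.1
```

>>> play_rows(rows=[{"dx": 0.72, "dy": -0.755, "dz": 0, "twist": 0, "claw": -1}, {"dx": 0.72, "dy": -0.755, "dz": 0, "twist": 0, "claw": -1}, {"dx": 0.72, "dy": -0.755, "dz": 0, "twist": 0, "claw": -1}, {"dx": 0.72, "dy": -0.755, "dz": 0, "twist": 0, "claw": -1}, {"dx": 0.72, "dy": -0.755, "dz": 0, "twist": 0, "claw": -1}, {"dx": 0.34, "dy": -0.36, "dz": 0, "twist": 0, "claw": -1}, {"dx": 0, "dy": 0, "dz": 0, "twist": 0, "claw": -1}, {"dx": 0, "dy": 0, "dz": 0, "twist": 0, "claw": -1}, {"dx": 0, "dy": 0, "dz": 0, "twist": 0, "claw": -1}])

```text
clock: 5.62
tool_pos: [0.6438, 0.1729, 0.1401]
ee_rot: [0.992, 0.129, -0.001, 0.0]
ft_force: [-1.3, -1.1, -0.5]
finger_gap: 0.0549
grip_force: 53.1
```

```bash
python3 - <<'E'
from h import *
print(monitor.get_state()['tool_pos'])
p,d=imaging.read_camera("wrist");cv2.imwrite("pics/w2.png",p)
W=cloud("wrist",d);hsv=cv2.cvtColor(p,cv2.COLOR_BGR2HSV)
m=(hsv[...,0]>100)&(hsv[...,0]<130)&(hsv[...,1]>110)&(W[...,2]>.010)&(W[...,2]<.03)&(d>0)
print(m.sum(),cv2.minAreaRect((W[m][:,:2]*1000).astype(np.float32)))
E
```

```text
[0.64377184 0.17293964 0.14009496]
4247 ((626.5810546875, 75.95059967041016), (325.640869140625, 115.68029022216797), 78.10798645019531)
```

View pics/w2.png

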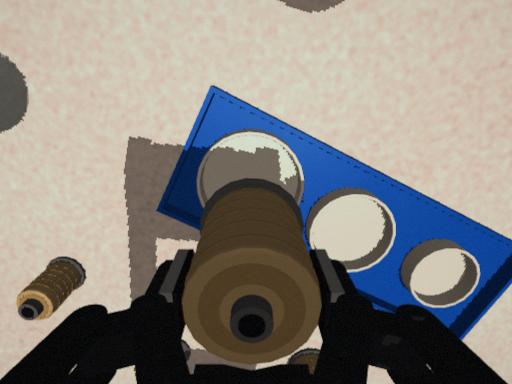

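The large spool hangs over cup L at (250,175), within about 2 mm of centred. The tray rectangle from this view agrees with the top view. Lowering it now.

>>> play_rows(rows=[{"dx": 0.09, "dy": 0, "dz": 0.4, "twist": 0, "claw": -1}, {"dx": 0, "dy": 0, "dz": 0.6, "twist": 0, "claw": -1}, {"dx": 0, "dy": 0, "dz": 0.6, "twist": 0, "claw": -1}, {"dx": 0, "dy": 0, "dz": 0.6, "twist": 0, "claw": -1}, {"dx": 0, "dy": 0, "dz": 0.5, "twist": 0, "claw": -1}, {"dx": 0, "dy": 0, "dz": 0.4, "twist": 0, "claw": -1}, {"dx": 0, "dy": 0, "dz": 0.3, "twist": 0, "claw": -1}, {"dx": 0, "dy": 0, "dz": 0.2, "twist": 0, "claw": -1}, {"dx": 0, "dy": 0, "dz": 0, "twist": 0, "claw": -1}, {"dx": 0, "dy": 0, "dz": 0, "twist": 0, "claw": -1}])

```text
clock: 6.5
tool_pos: [0.6473, 0.1743, 0.0517]
ee_rot: [0.992, 0.129, 0.001, -0.0]
ft_force: [0.3, -0.2, -0.6]
finger_gap: 0.0549
grip_force: 53.4
```

>>> play_rows(rows=[{"dx": 0, "dy": 0, "dz": 0.04, "twist": 0, "claw": -1}, {"dx": 0, "dy": 0, "dz": 0.04, "twist": 0, "claw": -1}, {"dx": 0, "dy": 0, "dz": 0, "twist": 0, "claw": -1}])

```text
clock: 6.75
tool_pos: [0.6475, 0.1743, 0.0508]
ee_rot: [0.992, 0.129, 0.001, -0.0]
ft_force: [-2.6, -1.0, 7.4]
finger_gap: 0.055
grip_force: 53.6
```

>>> play_rows(rows=[{"dx": 0, "dy": 0, "dz": 0, "twist": 0, "claw": 1}, {"dx": 0, "dy": 0, "dz": 0, "twist": 0, "claw": 1}, {"dx": 0, "dy": 0, "dz": 0, "twist": 0, "claw": 1}, {"dx": 0, "dy": 0, "dz": 0, "twist": 0, "claw": 1}, {"dx": 0, "dy": 0, "dz": 0, "twist": 0, "claw": 1}, {"dx": 0, "dy": 0, "dz": -0.4, "twist": 0, "claw": 1}, {"dx": 0, "dy": 0, "dz": -0.8, "twist": 0, "claw": 1}, {"dx": 0, "dy": 0, "dz": -0.8, "twist": 0, "claw": 1}, {"dx": 0, "dy": 0, "dz": -0.8, "twist": 0, "claw": 1}, {"dx": 0, "dy": 0, "dz": -0.6, "twist": 0, "claw": 1}, {"dx": 0, "dy": 0, "dz": -0.2, "twist": 0, "claw": 1}, {"dx": 0, "dy": 0, "dz": 0, "twist": 0, "claw": 1}])

```text
clock: 7.75
tool_pos: [0.6482, 0.1744, 0.1421]
ee_rot: [0.992, 0.129, 0.002, -0.0]
ft_force: [0.2, 0.6, -0.2]
finger_gap: 0.0854
grip_force: 0.0
```

>>> play_rows(rows=[{"dx": -0.73, "dy": 0.217, "dz": 0, "twist": 0, "claw": 1}, {"dx": -0.73, "dy": 0.217, "dz": 0, "twist": 0, "claw": 1}, {"dx": -0.73, "dy": 0.217, "dz": 0, "twist": 0, "claw": 1}, {"dx": -0.73, "dy": 0.217, "dz": 0, "twist": 0, "claw": 1}, {"dx": -0.73, "dy": 0.217, "dz": 0, "twist": 0, "claw": 1}, {"dx": -0.73, "dy": 0.217, "dz": 0, "twist": 0, "claw": 1}, {"dx": -0.73, "dy": 0.217, "dz": 0, "twist": 0, "claw": 1}, {"dx": -0.73, "dy": 0.217, "dz": 0, "twist": 0, "claw": 1}, {"dx": -0.73, "dy": 0.217, "dz": 0, "twist": 0, "claw": 1}, {"dx": -0.73, "dy": 0.217, "dz": 0, "twist": 0, "claw": 1}, {"dx": -0.73, "dy": 0.217, "dz": 0, "twist": 0, "claw": 1}, {"dx": -0.73, "dy": 0.217, "dz": 0, "twist": 0, "claw": 1}])

```text
clock: 8.75
tool_pos: [0.4498, 0.0549, 0.1378]
ee_rot: [0.992, 0.129, -0.001, -0.0]
ft_force: [-0.3, -0.2, 0.3]
finger_gap: 0.0853
grip_force: 0.0
```

>>> play_rows(rows=[{"dx": 0, "dy": 0, "dz": 0, "twist": 0, "claw": 1}, {"dx": 0, "dy": 0, "dz": 0, "twist": 0, "claw": 1}, {"dx": 0, "dy": 0, "dz": 0, "twist": 0, "claw": 1}])

```text
clock: 9.0
tool_pos: [0.4517, 0.0555, 0.1388]
ee_rot: [0.992, 0.128, -0.0, -0.0]
ft_force: [0.7, -0.3, 0.3]
finger_gap: 0.0856
grip_force: 0.0
```

```bash
python3 - <<'E'
from h import *
print(monitor.get_state()['tool_pos'])
p=near(.453,.056,.066);near(.646,.175,.088,n="top");near(.646,.175,.088,n="scene");cv2.imwrite("pics/w3.png",p)
E
```

```text
[0.45167266 0.05549247 0.13884013]
wrist 2315 [0.4554 0.0556 0.066 ] [0.042 0.043 0.008]
top 136 [0.6642 0.1748 0.088 ] [0.018 0.048 0.006]
scene 278 [0.6484 0.1734 0.088 ] [0.056 0.056 0.008]
```

View pics/w3.png

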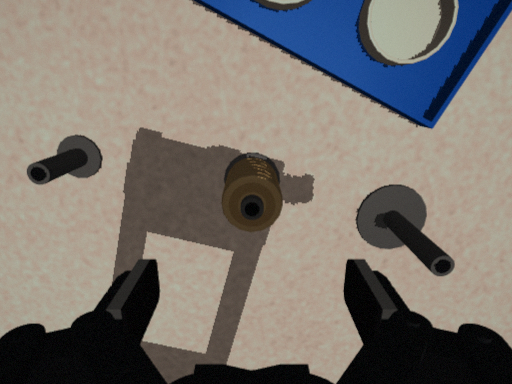

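The large spool stands in its cup, with its thread top at 0.088 m as it should be. The medium spool's core is at (252,207), between the fingers, and the bare spools are clear.

>>> play_rows(rows=[{"dx": 0.1, "dy": 0, "dz": 0.6, "twist": 0, "claw": 1}, {"dx": 0, "dy": 0, "dz": 0.7, "twist": 0, "claw": 1}, {"dx": 0, "dy": 0, "dz": 0.7, "twist": 0, "claw": 1}, {"dx": 0, "dy": 0, "dz": 0.7, "twist": 0, "claw": 1}, {"dx": 0, "dy": 0, "dz": 0.6, "twist": 0, "claw": 1}, {"dx": 0, "dy": 0, "dz": 0.6, "twist": 0, "claw": 1}, {"dx": 0, "dy": 0, "dz": 0.4, "twist": 0, "claw": 1}, {"dx": 0, "dy": 0, "dz": 0, "twist": 0, "claw": 1}, {"dx": 0, "dy": 0, "dz": 0, "twist": 0, "claw": 1}])

```text
clock: 9.9
tool_pos: [0.4537, 0.0562, 0.0315]
ee_rot: [0.992, 0.129, -0.001, -0.0]
ft_force: [-0.7, -0.4, 0.7]
finger_gap: 0.0856
grip_force: 0.0
```

>>> play_rows(rows=[{"dx": 0, "dy": 0, "dz": 0, "twist": 0, "claw": -1}, {"dx": 0, "dy": 0, "dz": 0, "twist": 0, "claw": -1}, {"dx": 0, "dy": 0, "dz": 0, "twist": 0, "claw": -1}, {"dx": 0, "dy": 0, "dz": 0, "twist": 0, "claw": -1}, {"dx": 0, "dy": 0, "dz": 0, "twist": 0, "claw": -1}, {"dx": 0, "dy": 0, "dz": 0, "twist": 0, "claw": -1}, {"dx": 0, "dy": 0, "dz": 0, "twist": 0, "claw": -1}, {"dx": 0, "dy": 0, "dz": 0, "twist": 0, "claw": -1}, {"dx": 0, "dy": 0, "dz": 0, "twist": 0, "claw": -1}, {"dx": 0, "dy": 0, "dz": 0, "twist": 0, "claw": -1}])

```text
clock: 10.73
tool_pos: [0.4551, 0.056, 0.0329]
ee_rot: [0.992, 0.129, 0.001, 0.0]
ft_force: [-1.1, 0.2, 6.2]
finger_gap: 0.0429
grip_force: 50.9
```

>>> play_rows(rows=[{"dx": 0, "dy": 0, "dz": -0.3, "twist": 0, "claw": -1}, {"dx": 0, "dy": 0, "dz": -0.6, "twist": 0, "claw": -1}, {"dx": 0, "dy": 0, "dz": -0.7, "twist": 0, "claw": -1}, {"dx": 0, "dy": 0, "dz": -0.7, "twist": 0, "claw": -1}, {"dx": 0, "dy": 0, "dz": -0.7, "twist": 0, "claw": -1}, {"dx": 0, "dy": 0, "dz": -0.6, "twist": 0, "claw": -1}, {"dx": 0, "dy": 0, "dz": -0.4, "twist": 0, "claw": -1}, {"dx": 0, "dy": 0, "dz": 0, "twist": 0, "claw": -1}, {"dx": 0, "dy": 0, "dz": 0, "twist": 0, "claw": -1}])

```text
clock: 11.48
tool_pos: [0.4542, 0.056, 0.1321]
ee_rot: [0.992, 0.129, 0.0, 0.0]
ft_force: [-0.7, 0.3, -1.6]
finger_gap: 0.0425
grip_force: 50.8
```

>>> play_rows(rows=[{"dx": 0.3, "dy": 0.083, "dz": 0, "twist": 0, "claw": -1}, {"dx": 0.7, "dy": 0.083, "dz": 0, "twist": 0, "claw": -1}, {"dx": 0.7, "dy": 0.083, "dz": 0, "twist": 0, "claw": -1}, {"dx": 0.7, "dy": 0.083, "dz": 0, "twist": 0, "claw": -1}, {"dx": 0.7, "dy": 0.083, "dz": 0, "twist": 0, "claw": -1}, {"dx": 0.7, "dy": 0.083, "dz": 0, "twist": 0, "claw": -1}, {"dx": 0.7, "dy": 0.083, "dz": 0, "twist": 0, "claw": -1}, {"dx": 0.7, "dy": 0.083, "dz": 0, "twist": 0, "claw": -1}, {"dx": 0.7, "dy": 0.083, "dz": 0, "twist": 0, "claw": -1}, {"dx": 0.7, "dy": 0.083, "dz": 0, "twist": 0, "claw": -1}, {"dx": 0.22, "dy": 0.083, "dz": 0, "twist": 0, "claw": -1}, {"dx": 0, "dy": 0, "dz": 0, "twist": 0, "claw": -1}])

```text
clock: 12.48
tool_pos: [0.625, 0.0772, 0.1299]
ee_rot: [0.992, 0.129, -0.001, -0.0]
ft_force: [-0.1, -0.7, -1.6]
finger_gap: 0.0428
grip_force: 50.8
```

>>> play_rows(rows=[{"dx": 0, "dy": 0, "dz": 0.4, "twist": 0, "claw": -1}, {"dx": 0, "dy": 0, "dz": 0.6, "twist": 0, "claw": -1}, {"dx": 0, "dy": 0, "dz": 0.5, "twist": 0, "claw": -1}, {"dx": 0, "dy": 0, "dz": 0.3, "twist": 0, "claw": -1}, {"dx": 0, "dy": 0, "dz": 0, "twist": 0, "claw": -1}, {"dx": 0, "dy": 0, "dz": 0, "twist": 0, "claw": -1}])

```text
clock: 12.98
tool_pos: [0.6237, 0.0773, 0.0859]
ee_rot: [0.992, 0.129, -0.001, -0.0]
ft_force: [-0.0, 0.3, -1.1]
finger_gap: 0.0428
grip_force: 50.8
```

```bash
python3 - <<'E'
from h import *
print(monitor.get_state()['tool_pos'])
p,d=imaging.read_camera("wrist");cv2.imwrite("pics/w4.png",p)
E
```

```text
[0.62368382 0.07733364 0.08589032]
```

View pics/w4.png

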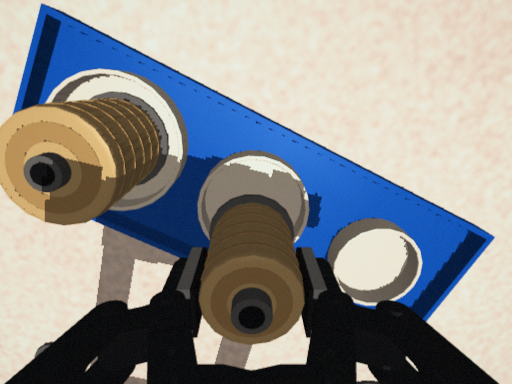

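The medium spool is over cup M, whose rim runs from x 198 to 309 (centre about 253), while the spool is at about 252. The large one stands in its cup. Lowering the rest of the way.

>>> play_rows(rows=[{"dx": 0.04, "dy": 0, "dz": 0.4, "twist": 0, "claw": -1}, {"dx": 0, "dy": 0, "dz": 0.5, "twist": 0, "claw": -1}, {"dx": 0, "dy": 0, "dz": 0.4, "twist": 0, "claw": -1}, {"dx": 0, "dy": 0, "dz": 0.3, "twist": 0, "claw": -1}, {"dx": 0, "dy": 0, "dz": 0.1, "twist": 0, "claw": -1}, {"dx": 0, "dy": 0, "dz": 0, "twist": 0, "claw": -1}, {"dx": 0, "dy": 0, "dz": 0, "twist": 0, "claw": -1}])

```text
clock: 13.62
tool_pos: [0.6255, 0.0777, 0.044]
ee_rot: [0.992, 0.129, -0.0, -0.0]
ft_force: [-0.4, -0.1, -0.8]
finger_gap: 0.0426
grip_force: 50.8
```

>>> play_rows(rows=[{"dx": 0, "dy": 0, "dz": 0.06, "twist": 0, "claw": -1}, {"dx": 0, "dy": 0, "dz": 0.06, "twist": 0, "claw": -1}, {"dx": 0, "dy": 0, "dz": 0, "twist": 0, "claw": -1}])

```text
clock: 13.87
tool_pos: [0.6259, 0.0776, 0.0415]
ee_rot: [0.992, 0.129, 0.0, 0.0]
ft_force: [0.5, -0.2, -0.5]
finger_gap: 0.0428
grip_force: 50.8
```

>>> play_rows(rows=[{"dx": 0, "dy": 0, "dz": 0.04, "twist": 0, "claw": -1}, {"dx": 0, "dy": 0, "dz": 0, "twist": 0, "claw": -1}])

```text
clock: 14.03
tool_pos: [0.6261, 0.0777, 0.041]
ee_rot: [0.992, 0.129, 0.0, 0.0]
ft_force: [-2.0, 0.4, 3.2]
finger_gap: 0.0427
grip_force: 50.9
```

>>> play_rows(rows=[{"dx": 0, "dy": 0, "dz": 0, "twist": 0, "claw": 1}, {"dx": 0, "dy": 0, "dz": 0, "twist": 0, "claw": 1}, {"dx": 0, "dy": 0, "dz": 0, "twist": 0, "claw": 1}, {"dx": 0, "dy": 0, "dz": 0, "twist": 0, "claw": 1}, {"dx": 0, "dy": 0, "dz": 0, "twist": 0, "claw": 1}, {"dx": 0, "dy": 0, "dz": -0.4, "twist": 0, "claw": 1}, {"dx": 0, "dy": 0, "dz": -0.8, "twist": 0, "claw": 1}, {"dx": 0, "dy": 0, "dz": -0.8, "twist": 0, "claw": 1}, {"dx": 0, "dy": 0, "dz": -0.8, "twist": 0, "claw": 1}, {"dx": 0, "dy": 0, "dz": -0.8, "twist": 0, "claw": 1}, {"dx": 0, "dy": 0, "dz": -0.4, "twist": 0, "claw": 1}, {"dx": 0, "dy": 0, "dz": 0, "twist": 0, "claw": 1}])

```text
clock: 15.03
tool_pos: [0.6278, 0.0778, 0.1444]
ee_rot: [0.992, 0.129, 0.003, 0.0]
ft_force: [0.4, -0.6, 0.5]
finger_gap: 0.0854
grip_force: 0.0
```

>>> play_rows(rows=[{"dx": -0.157, "dy": -0.776, "dz": 0, "twist": 0, "claw": 1}, {"dx": -0.157, "dy": -0.776, "dz": 0, "twist": 0, "claw": 1}, {"dx": -0.157, "dy": -0.776, "dz": 0, "twist": 0, "claw": 1}, {"dx": -0.157, "dy": -0.776, "dz": 0, "twist": 0, "claw": 1}, {"dx": -0.157, "dy": -0.776, "dz": 0, "twist": 0, "claw": 1}, {"dx": -0.157, "dy": -0.776, "dz": 0, "twist": 0, "claw": 1}, {"dx": -0.157, "dy": -0.776, "dz": 0, "twist": 0, "claw": 1}, {"dx": -0.157, "dy": -0.776, "dz": 0, "twist": 0, "claw": 1}, {"dx": -0.157, "dy": -0.776, "dz": 0, "twist": 0, "claw": 1}, {"dx": -0.157, "dy": -0.776, "dz": 0, "twist": 0, "claw": 1}, {"dx": -0.157, "dy": -0.776, "dz": 0, "twist": 0, "claw": 1}, {"dx": -0.157, "dy": -0.776, "dz": 0, "twist": 0, "claw": 1}])

```text
clock: 16.03
tool_pos: [0.5195, 0.2912, 0.1387]
ee_rot: [0.992, 0.129, -0.001, 0.0]
ft_force: [0.3, 0.6, 0.2]
finger_gap: 0.0856
grip_force: 0.0
```

>>> play_rows(rows=[{"dx": -0.157, "dy": -0.776, "dz": 0, "twist": 0, "claw": 1}, {"dx": -0.157, "dy": -0.776, "dz": 0, "twist": 0, "claw": 1}, {"dx": 0, "dy": 0, "dz": 0, "twist": 0, "claw": 1}, {"dx": 0, "dy": 0, "dz": 0, "twist": 0, "claw": 1}, {"dx": 0, "dy": 0, "dz": 0, "twist": 0, "claw": 1}])

```text
clock: 16.45
tool_pos: [0.503, 0.3256, 0.1393]
ee_rot: [0.992, 0.129, -0.001, 0.0]
ft_force: [0.7, 0.1, 0.4]
finger_gap: 0.0852
grip_force: 0.0
```

```bash
python3 - <<'E'
from h import *
print(monitor.get_state()['tool_pos'])
p=near(.504,.326,.052);near(.625,.0775,.074,.04,n="top");near(.504,.326,.052,.04,n="scene");cv2.imwrite("pics/w5.png",p)
E
```

```text
[0.50301878 0.32562559 0.13931225]
wrist 911 [0.5069 0.3267 0.052 ] [0.031 0.031 0.008]
top 264 [0.6238 0.0779 0.074 ] [0.043 0.041 0.008]
scene 50 [0.5077 0.3237 0.0518] [0.031 0.029 0.007]
```

View pics/w5.png

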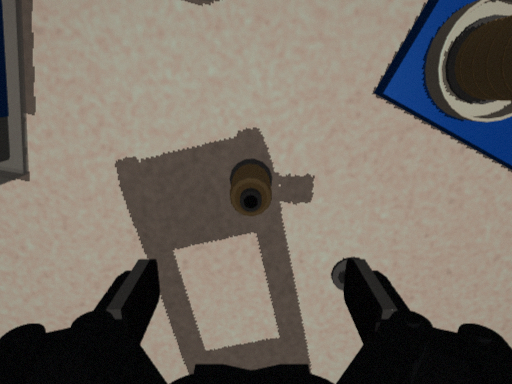

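The small spool's core is at (250,200), centred between the fingers. The bare small is about 0.1 m to the side and behind. The medium spool's thread top reads 0.074 m in its cup, as it should.

>>> play_rows(rows=[{"dx": 0.12, "dy": 0, "dz": 0.6, "twist": 0, "claw": 1}, {"dx": 0, "dy": 0, "dz": 0.7, "twist": 0, "claw": 1}, {"dx": 0, "dy": 0, "dz": 0.7, "twist": 0, "claw": 1}, {"dx": 0, "dy": 0, "dz": 0.7, "twist": 0, "claw": 1}, {"dx": 0, "dy": 0, "dz": 0.7, "twist": 0, "claw": 1}, {"dx": 0, "dy": 0, "dz": 0.6, "twist": 0, "claw": 1}, {"dx": 0, "dy": 0, "dz": 0.4, "twist": 0, "claw": 1}, {"dx": 0, "dy": 0, "dz": 0.3, "twist": 0, "claw": 1}, {"dx": 0, "dy": 0, "dz": 0, "twist": 0, "claw": 1}, {"dx": 0, "dy": 0, "dz": 0, "twist": 0, "claw": 1}])

```text
clock: 17.43
tool_pos: [0.5064, 0.3268, 0.0229]
ee_rot: [0.992, 0.128, -0.0, 0.0]
ft_force: [-1.0, 0.4, -0.1]
finger_gap: 0.0856
grip_force: 0.0
```

>>> play_rows(rows=[{"dx": 0, "dy": 0, "dz": 0, "twist": 0, "claw": -1}, {"dx": 0, "dy": 0, "dz": 0, "twist": 0, "claw": -1}, {"dx": 0, "dy": 0, "dz": 0, "twist": 0, "claw": -1}, {"dx": 0, "dy": 0, "dz": 0, "twist": 0, "claw": -1}, {"dx": 0, "dy": 0, "dz": 0, "twist": 0, "claw": -1}, {"dx": 0, "dy": 0, "dz": 0, "twist": 0, "claw": -1}, {"dx": 0, "dy": 0, "dz": 0, "twist": 0, "claw": -1}, {"dx": 0, "dy": 0, "dz": 0, "twist": 0, "claw": -1}, {"dx": 0, "dy": 0, "dz": 0, "twist": 0, "claw": -1}, {"dx": 0, "dy": 0, "dz": 0, "twist": 0, "claw": -1}, {"dx": 0, "dy": 0, "dz": 0, "twist": 0, "claw": -1}])

```text
clock: 18.35
tool_pos: [0.5068, 0.3274, 0.0236]
ee_rot: [0.992, 0.129, 0.001, -0.0]
ft_force: [-0.6, 0.0, 5.7]
finger_gap: 0.0308
grip_force: 49.5
```

>>> play_rows(rows=[{"dx": 0, "dy": 0, "dz": -0.3, "twist": 0, "claw": -1}, {"dx": 0, "dy": 0, "dz": -0.6, "twist": 0, "claw": -1}, {"dx": 0, "dy": 0, "dz": -0.8, "twist": 0, "claw": -1}, {"dx": 0, "dy": 0, "dz": -0.8, "twist": 0, "claw": -1}, {"dx": 0, "dy": 0, "dz": -0.8, "twist": 0, "claw": -1}, {"dx": 0, "dy": 0, "dz": -0.8, "twist": 0, "claw": -1}, {"dx": 0, "dy": 0, "dz": -0.5, "twist": 0, "claw": -1}, {"dx": 0, "dy": 0, "dz": -0.2, "twist": 0, "claw": -1}, {"dx": 0, "dy": 0, "dz": 0, "twist": 0, "claw": -1}, {"dx": 0, "dy": 0, "dz": 0, "twist": 0, "claw": -1}])

```text
clock: 19.18
tool_pos: [0.5058, 0.3268, 0.1419]
ee_rot: [0.992, 0.129, -0.0, 0.0]
ft_force: [0.1, -0.0, -0.8]
finger_gap: 0.0306
grip_force: 49.4
```

>>> play_rows(rows=[{"dx": 0, "dy": 0.4, "dz": 0, "twist": 0, "claw": -1}, {"dx": 0.02, "dy": 0.8, "dz": 0, "twist": 0, "claw": -1}, {"dx": 0.02, "dy": 0.8, "dz": 0, "twist": 0, "claw": -1}, {"dx": 0.02, "dy": 0.8, "dz": 0, "twist": 0, "claw": -1}, {"dx": 0.02, "dy": 0.8, "dz": 0, "twist": 0, "claw": -1}, {"dx": 0.02, "dy": 0.8, "dz": 0, "twist": 0, "claw": -1}, {"dx": 0.02, "dy": 0.8, "dz": 0, "twist": 0, "claw": -1}, {"dx": 0.02, "dy": 0.8, "dz": 0, "twist": 0, "claw": -1}, {"dx": 0.02, "dy": 0.8, "dz": 0, "twist": 0, "claw": -1}, {"dx": 0.02, "dy": 0.8, "dz": 0, "twist": 0, "claw": -1}, {"dx": 0.02, "dy": 0.8, "dz": 0, "twist": 0, "claw": -1}, {"dx": 0.02, "dy": 0.8, "dz": 0, "twist": 0, "claw": -1}])

```text
clock: 20.18
tool_pos: [0.5692, 0.1042, 0.141]
ee_rot: [0.992, 0.128, -0.001, 0.0]
ft_force: [0.8, 0.2, -1.1]
finger_gap: 0.0309
grip_force: 49.5
```

>>> play_rows(rows=[{"dx": 0.02, "dy": 0.8, "dz": 0, "twist": 0, "claw": -1}, {"dx": 0, "dy": 0.8, "dz": 0, "twist": 0, "claw": -1}, {"dx": 0, "dy": 0.8, "dz": 0, "twist": 0, "claw": -1}, {"dx": 0, "dy": 0.8, "dz": 0, "twist": 0, "claw": -1}, {"dx": 0, "dy": 0.8, "dz": 0, "twist": 0, "claw": -1}, {"dx": 0, "dy": 0.8, "dz": 0, "twist": 0, "claw": -1}, {"dx": 0, "dy": 0.45, "dz": 0, "twist": 0, "claw": -1}, {"dx": 0, "dy": 0, "dz": 0, "twist": 0, "claw": -1}, {"dx": 0, "dy": 0, "dz": 0, "twist": 0, "claw": -1}, {"dx": 0, "dy": 0, "dz": 0, "twist": 0, "claw": -1}])

```text
clock: 21.02
tool_pos: [0.6035, -0.0201, 0.1421]
ee_rot: [0.992, 0.129, -0.001, -0.0]
ft_force: [-0.2, -0.3, -0.5]
finger_gap: 0.0311
grip_force: 49.5
```

>>> play_rows(rows=[{"dx": 0, "dy": 0, "dz": 0.4, "twist": 0, "claw": -1}, {"dx": 0, "dy": 0, "dz": 0.6, "twist": 0, "claw": -1}, {"dx": 0, "dy": 0, "dz": 0.6, "twist": 0, "claw": -1}, {"dx": 0, "dy": 0, "dz": 0.4, "twist": 0, "claw": -1}, {"dx": 0, "dy": 0, "dz": 0, "twist": 0, "claw": -1}, {"dx": 0, "dy": 0, "dz": 0, "twist": 0, "claw": -1}])

```text
clock: 21.52
tool_pos: [0.6032, -0.0201, 0.0918]
ee_rot: [0.992, 0.129, -0.001, -0.0]
ft_force: [0.1, 0.0, -0.8]
finger_gap: 0.0307
grip_force: 49.5
```

```bash
python3 - <<'E'
from h import *
print(monitor.get_state()['tool_pos'])
p,d=imaging.read_camera("wrist");cv2.imwrite("pics/w6.png",p)
E
```

```text
[ 0.60324193 -0.02009826  0.0917706 ]
```

View pics/w6.png

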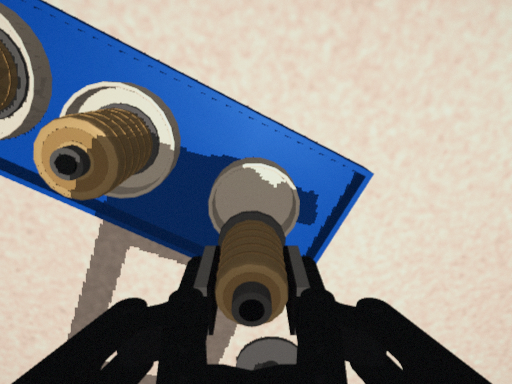

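The small spool is over cup S, whose rim runs from x 209 to 299 (centre 254), while the spool is at about 251. The medium one stands in its cup. Lowering.

>>> play_rows(rows=[{"dx": 0.04, "dy": 0.02, "dz": 0.4, "twist": 0, "claw": -1}, {"dx": 0, "dy": 0, "dz": 0.6, "twist": 0, "claw": -1}, {"dx": 0, "dy": 0, "dz": 0.6, "twist": 0, "claw": -1}, {"dx": 0, "dy": 0, "dz": 0.4, "twist": 0, "claw": -1}, {"dx": 0, "dy": 0, "dz": 0.2, "twist": 0, "claw": -1}, {"dx": 0, "dy": 0, "dz": 0.1, "twist": 0, "claw": -1}, {"dx": 0, "dy": 0, "dz": 0, "twist": 0, "claw": -1}, {"dx": 0, "dy": 0, "dz": 0, "twist": 0, "claw": -1}])

```text
clock: 22.23
tool_pos: [0.6057, -0.0211, 0.036]
ee_rot: [0.992, 0.129, 0.0, 0.0]
ft_force: [0.4, -0.6, -0.1]
finger_gap: 0.0305
grip_force: 49.5
```

>>> play_rows(rows=[{"dx": 0, "dy": 0, "dz": 0.06, "twist": 0, "claw": -1}, {"dx": 0, "dy": 0, "dz": 0, "twist": 0, "claw": -1}, {"dx": 0, "dy": 0, "dz": 0, "twist": 0, "claw": -1}])

```text
clock: 22.48
tool_pos: [0.6055, -0.021, 0.0343]
ee_rot: [0.992, 0.129, 0.0, 0.0]
ft_force: [-0.2, 0.3, -0.6]
finger_gap: 0.0307
grip_force: 49.5
```

>>> play_rows(rows=[{"dx": 0, "dy": 0, "dz": 0.06, "twist": 0, "claw": -1}, {"dx": 0, "dy": 0, "dz": 0.04, "twist": 0, "claw": -1}, {"dx": 0, "dy": 0, "dz": 0, "twist": 0, "claw": -1}, {"dx": 0, "dy": 0, "dz": 0, "twist": 0, "claw": -1}])

```text
clock: 22.82
tool_pos: [0.6054, -0.021, 0.0316]
ee_rot: [0.992, 0.129, 0.0, 0.0]
ft_force: [-1.1, 0.1, 2.6]
finger_gap: 0.0305
grip_force: 49.5
```

Contact. Releasing and rising.

>>> play_rows(rows=[{"dx": 0, "dy": 0, "dz": 0, "twist": 0, "claw": 1}, {"dx": 0, "dy": 0, "dz": 0, "twist": 0, "claw": 1}, {"dx": 0, "dy": 0, "dz": 0, "twist": 0, "claw": 1}, {"dx": 0, "dy": 0, "dz": 0, "twist": 0, "claw": 1}, {"dx": 0, "dy": 0, "dz": 0, "twist": 0, "claw": 1}, {"dx": 0, "dy": 0, "dz": -0.4, "twist": 0, "claw": 1}, {"dx": 0, "dy": 0, "dz": -0.8, "twist": 0, "claw": 1}, {"dx": 0, "dy": 0, "dz": -0.8, "twist": 0, "claw": 1}, {"dx": 0, "dy": 0, "dz": -0.8, "twist": 0, "claw": 1}, {"dx": 0, "dy": 0, "dz": -0.8, "twist": 0, "claw": 1}, {"dx": 0, "dy": 0, "dz": -0.8, "twist": 0, "claw": 1}, {"dx": 0, "dy": 0, "dz": -0.4, "twist": 0, "claw": 1}])

```text
clock: 23.82
tool_pos: [0.6067, -0.0211, 0.1553]
ee_rot: [0.992, 0.129, 0.002, 0.001]
ft_force: [0.3, -0.5, 0.4]
finger_gap: 0.0855
grip_force: 0.0
```

>>> play_rows(rows=[{"dx": -0.5, "dy": 0.8, "dz": -0.3, "twist": 0, "claw": 1}, {"dx": -0.5, "dy": 0.8, "dz": -0.3, "twist": 0, "claw": 1}, {"dx": -0.5, "dy": 0.8, "dz": -0.3, "twist": 0, "claw": 1}, {"dx": -0.5, "dy": 0.8, "dz": -0.3, "twist": 0, "claw": 1}, {"dx": -0.5, "dy": 0.8, "dz": -0.3, "twist": 0, "claw": 1}, {"dx": -0.5, "dy": 0.8, "dz": -0.3, "twist": 0, "claw": 1}, {"dx": -0.5, "dy": 0.8, "dz": -0.3, "twist": 0, "claw": 1}, {"dx": -0.5, "dy": 0.8, "dz": -0.3, "twist": 0, "claw": 1}, {"dx": -0.5, "dy": 0.8, "dz": 0, "twist": 0, "claw": 1}, {"dx": -0.5, "dy": 0.8, "dz": 0, "twist": 0, "claw": 1}, {"dx": 0, "dy": 0, "dz": 0, "twist": 0, "claw": 1}, {"dx": 0, "dy": 0, "dz": 0, "twist": 0, "claw": 1}])

```text
clock: 24.82
tool_pos: [0.5347, -0.2473, 0.2113]
ee_rot: [0.992, 0.127, -0.0, -0.0]
ft_force: [-0.5, 0.5, -0.9]
finger_gap: 0.0853
grip_force: 0.0
```

```bash
python3 - <<'E'
from h import *
for n in("top","scene"):
    p=near(.648,.173,.088,.05,n);near(.625,.078,.074,.04,n);near(.605,-.021,.06,.035,n);cv2.imwrite(f"pics/{n}9.png",p)
E
```

```text
top 479 [0.6451 0.1738 0.0879] [0.055 0.054 0.008]
top 264 [0.624  0.0777 0.074 ] [0.042 0.041 0.008]
top 113 [ 0.6038 -0.0209  0.0597] [0.03  0.03  0.007]
scene 281 [0.6496 0.1718 0.0881] [0.054 0.056 0.007]
scene 174 [0.6284 0.0765 0.074 ] [0.042 0.041 0.008]
scene 88 [ 0.6067 -0.0226  0.0599] [0.029 0.03  0.008]
```

View pics/scene9.png

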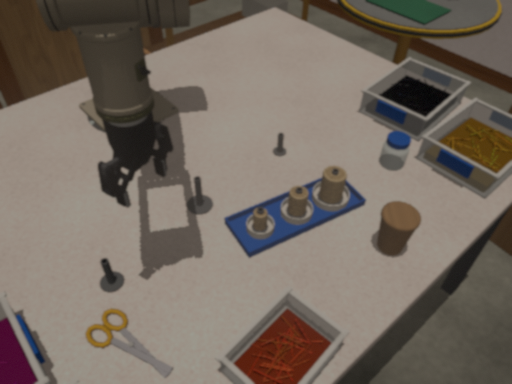

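View pics/top9.png

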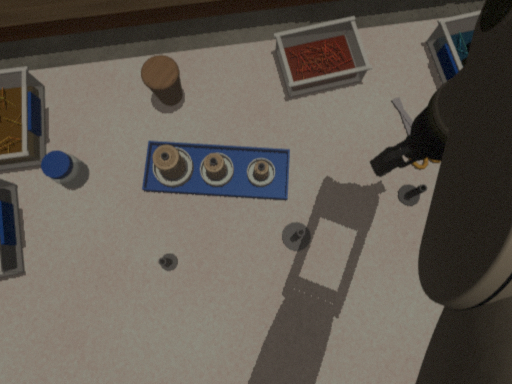

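All three full spools stand in their own cups: scene (333,186), (298,203) and (261,221). The bare spools have not moved: scene (280,145), (199,195) and (110,275). Handing in.

```bash
python3 -c "
from h import *
print(env.finish_job())"
```

```text
the job is handed in; nothing more can be done
None
```

The three full spools stand upright and released in the cups of their own sizes, the empty spools are where they were, and the job is handed in at about 25 s of the 85 s allowed.

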